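# Roll a pipe stub up the loading ramp and close the keeper bar

## Task

Load the pipe stub for welding: with the fingertips behind it, push it slowly (about 5 cm a second) up the ramp until it drops into the seat against the stop plate, never letting it roll back and never pinching or lifting it. Then push the swinging keeper bar fully across the ramp behind the seated pipe, leave both there, and leave the loose things on the bench alone.

Things in the scene. Friction and masses are not known exactly. Their poses are not given: they have to be found in the camera images.
- ramp: Fixed loading ramp, aluminium deck, dark steel edges, 126 mm wide. Origin on the bench under its middle; x points uphill (level), y across, z up. The deck climbs 8 deg from x=-130 mm (8 mm above bench) to the crest x=+50 mm (33 mm). Rails at y=+-54 to +-62 mm stand 12 mm above the deck; a foot lip at x=-140 to -130 mm stands 14 mm above the bench
- pipe: Steel tube lying across the ramp, 60 mm diameter, 100 mm long, 0.3 to 0.65 kg, rolls freely, slides easily on the smooth deck. Origin at its centre; y is its axis, x and z turn as it rolls. Starts against the foot lip, centre at ramp x=-115, y within 2, z=40 mm. Let go on the slope it rolls back; once in the seat it stays by itself
- seat (a point): Where the pipe's centre is when home: ramp x=+66, y=0, z=60 mm; ramp's axes. Past the crest the deck steps down 3 mm to a flat seat 30 mm above the bench, which runs to the stop plate: face at ramp x=+96 mm, 75 mm high, 14 mm thick, two low gussets on its far side
- slope (a point): Centre of the deck's lower end, on its surface; x points up along the slope, z square out of the deck. The pipe's centre is 30 mm above the deck (z = 30 mm here) all the way up
- keeper (a joint): Angle of the keeper, a flat steel bar on an upright pivot at ramp x=+20, y=-84 mm. 0: points down the ramp (ramp -x) beside the rail; grows as it swings in over the deck and uphill; 1.571 (end stop): square across the ramp, pointing to ramp +y, just behind the seated pipe (closed). Starts -0.3 to 0.02 (negative leans outward). Stays where left; about 1 N pushes it
- keeper_pivot (a point): On the keeper's pivot axis, at half the bar's height: 64 mm above the bench. The pivot boss is 22 mm in diameter and 24 mm high, on a post
- keeper_tip (a point): Free end of the keeper bar at half its height, 120 mm from the pivot axis. The bar is 8 mm thick and 24 mm high, its underside 52 mm and its top 76 mm above the bench
- sleeve: Bystander: short upright steel sleeve, 48 mm outside diameter, 45 mm high, standing beside the ramp on its +y side. Origin at the centre of its underside. Leave alone
- stub: Bystander: upright solid steel stub, 36 mm diameter, 60 mm high, standing beyond the stop plate. Origin at the centre of its underside. Leave alone
- can: Bystander: yellow spray can, 66 mm diameter, 150 mm high, on the right of the bench. Origin at the centre of its underside. Leave alone
- mug: Bystander: white mug on the left of the bench, 84 mm across, 95 mm high. Origin under its centre. Leave alone
- hammer: Bystander: hammer lying on the left of the bench. Leave alone
- brush: Bystander: brush lying on the left of the bench. Leave alone
- wrench: Bystander: wrench lying at the far side of the bench. Leave alone

How it is judged:
By the outcome, as a careful person would: the job done as asked, in the order asked, and still so for the second after the job is handed in, with the robot touching nothing.
It also fails if it takes over 59 s, if anything falls off the work surface, if the arm or the gripper's body presses on something with over 40 N, if the wrist force passes 120 N, or if a joint passes its speed limit or range.

## Robot

A 6-joint arm with a two-finger parallel gripper is mounted at the origin on the work surface. World frame = base frame: x ahead of the robot, y to its left, z up, the work surface at z = 0. Lengths are in m, angles in rad, forces in N, time in s.
With the tool pointing down it reaches from about 0.3 to 0.775 m from the base axis. Payload 14.6 kg.
Tool frame: the origin (TCP) lies between the finger pads; the fingertips stand 22 mm ahead of it and the grasp point (between the pads) lies 3 mm ahead of it (ctrl.tip_reach is the distance from the TCP to the fingertips, in m); z points along the fingers, y is the direction in which the jaws open and shut (so a half turn about z gives the same grasp; the last joint's range is limited). The gripper opens to 94 mm and grips with 3 to 60 N. Pads are 16 mm wide; open, the fingers measure 119 mm over their backs; the gripper's body (75 mm by 177 mm) begins 78 mm behind the grasp point.
Start: joints at [-0.067, 0.3, 1.521, -0, 1.321, -0.067], TCP at [0.55, -0, 0.19] pointing down, gripper open.
Joint ranges: [-3.03, 3.03], [-0.79, 2.21], [0.23, 2.52], [-1.04, 4.18], [0, 3.07], [-2.55, 2.55]. Speed limits (rad/s): [2.22, 2.22, 2.57, 3.14, 3.14, 3.14].

## Interface

Orientations are given as [roll, pitch, yaw] about the fixed x, y, z axes, in that order (R = Rz(yaw) Ry(pitch) Rx(roll)).
In Python, from station import ctrl gives the robot as it stands. The module is installed in compiled form; this text tells all that it offers.
- The arm moves only by the shell command python3 -m creep 'ROWS' [OPENING] [FORCE]. ROWS is a JSON object of lists of equal length, an entry for each row: "xyz": the shift along the tool's x, y, z in mm, a list of three; "spin": the turn about the tool's z in rad. In form: {"xyz": [[tx, ty, tz], ...], "spin": [spin, ...]}. A call has 1 to 5 rows; each row shifts and turns the commanded pose from where the row before left it, along the tool's axes as they then stand; what a row does not reach is not made up. A row lasts 1/8 s, in which the tool goes at most 62.5 mm and 10.7 degrees, less where a joint would pass 70% of its speed; a pose out of reach is approached as far as the arm can. A call with a gripper value outside its range is refused whole. OPENING is the finger opening in mm, from 0 to 94, set as the call begins (- or left out, the last holds). The fingers move at their own pace and stop on an object; FORCE is the grip in N (left out, the last holds). Time passes only in rows, so rows that do not move let the fingers close. It gives the time, the measured TCP pose, the force and the opening at its end, in the units of the state.
- ctrl.get_obs(): the state, without advancing time (a new reading comes with each control period).
- ctrl.camera(name): name is "scene" or "side" or "wrist"; returns the picture (400x640x3 uint8, red, green, blue); there is no depth.
- ctrl.camera_model(name): a dict with "fx", "fy", "cx", "cy" (pixels), "R" (3x3) and "t" (3): a world point X has camera coordinates R X + t. Camera axes: x right, y down, z forward; pixel columns grow to the right and rows downward; lengths in m; the calibration is good to about 2 mm. A picture is of the moment at which its call begins: read the wrist's pose just before it. camera_model takes no time and is no camera call; for the wrist camera it gives the pose at the moment of the call.
- ctrl.hand_in(): hands the job in, once; it reports no verdict.
The state is a dict: "time_s": time; "qpos": joint angles; "joint_vel": joint speeds; "tau": joint torques, N m; "ee_pos": TCP position; "eef_rot": TCP orientation; "force": force on the tool from outside, world axes, zero at the start; "moment": the same for the moment, N m; "grip_width": finger opening in m.
Only numpy, scipy, OpenCV 4.12 (cv2) and the standard library are available. Lean on these libraries where they do the work, as an engineer would, in place of code of your own. Each camera call takes 0.05 s, during which the arm holds its last target.

## Working session

There is one attempt and no reset: what is moved stays moved. The work goes in short steps, Python scripts to look and compute and a shell command to move; the robot and the scene stay as the last step left them, time stands still between calls to the robot, and variables do not carry over. Pictures are saved under pics/ and viewed, and the job is handed in when it is done.

```bash
mkdir -p pics; ls
python3 - <<'E'
from station import ctrl
import cv2,json
o=ctrl.get_obs();print(o); print(ctrl.tip_reach)
for n in("scene","side","wrist"):
    m=ctrl.camera_model(n);print(n,m)
    cv2.imwrite(f"pics/{n}0.png",ctrl.camera(n)[:,:,::-1])
E
```

```text
pics
{'time_s': 0.0, 'qpos': array([-6.65714114e-02,  3.00487814e-01,  1.52156301e+00, -1.59860032e-05,
        1.32066903e+00, -6.65923867e-02]), 'joint_vel': array([-0.00085267,  0.0001991 ,  0.00015732, -0.00155115, -0.00108485,
       -0.00210926]), 'tau': array([-1.53750298e-03, -5.31805658e+01, -3.52735734e+01,  7.07558286e-02,
        2.43994006e-02, -4.79655944e-05]), 'ee_pos': array([5.49734903e-01, 2.60242151e-05, 1.89484809e-01]), 'eef_rot': array([-3.14046692e+00, -5.95578454e-05,  1.57082123e+00]), 'force': array([-0.20074483, -0.32103146, -0.3070303 ]), 'moment': array([-0.00852237,  0.01883531,  0.00012232]), 'grip_width': 0.09376658315884333}
0.022
scene {'fx': 396.88131473753157, 'fy': 396.88131473753157, 'cx': 312.5841069578546, 'cy': 199.7317718413022, 'R': array([[ 0.64254562,  0.76622495,  0.00587008],
       [ 0.46905266, -0.3872602 , -0.79373745],
       [-0.60590819,  0.5127659 , -0.60823219]]), 't': array([-0.33715301, -0.21683774,  1.73315246])}
side {'fx': 488.6939164916881, 'fy': 488.6939164916881, 'cx': 310.9918349961619, 'cy': 201.3804187866165, 'R': array([[-0.97081109, -0.23930951,  0.01602451],
       [-0.18371646,  0.69900792, -0.69111228],
       [ 0.15418848, -0.67388344, -0.72256974]]), 't': array([0.51442914, 0.18749577, 1.44339502])}
wrist {'fx': 281.7393974403468, 'fy': 281.7393974403468, 'cx': 320.5594591245943, 'cy': 205.01022210627403, 'R': array([[ 9.99999653e-01,  7.40793722e-04, -3.80293053e-04],
       [ 8.14663650e-04, -9.64899472e-01,  2.62618249e-01],
       [-1.72398617e-04, -2.62618467e-01, -9.64899741e-01]]), 't': array([-0.5498104 , -0.02852688,  0.39144765])}
```

View pics/scene0.png

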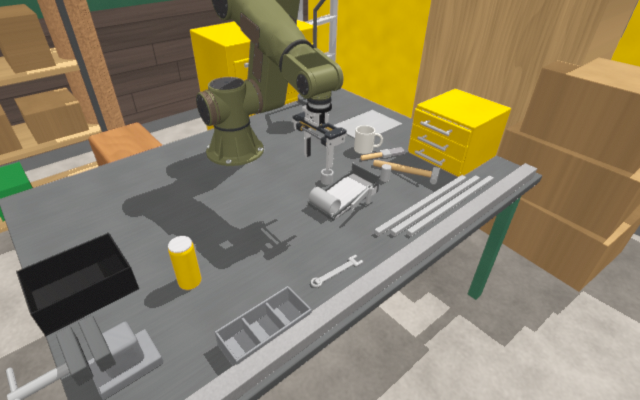

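View pics/side0.png

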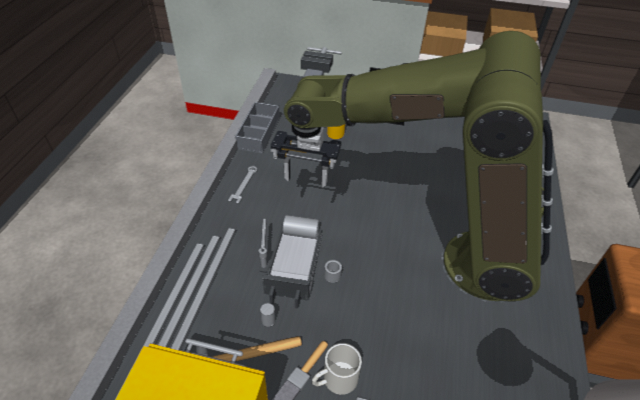

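View pics/wrist0.png

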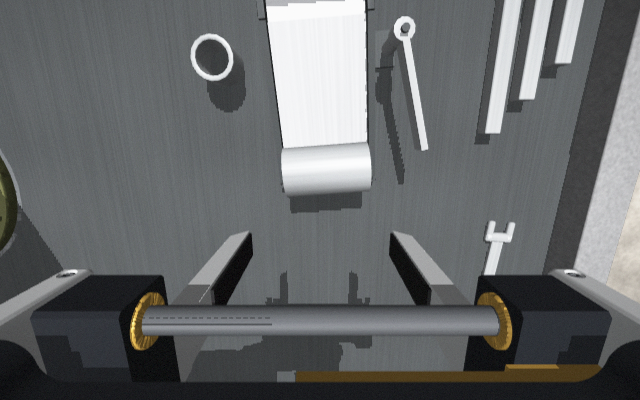

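The wrist view shows the pipe at about (326,168), the ramp deck running up the image (world +y), the keeper pivot at about (404,28) and its tip at about (424,150). The sleeve is at (212,57). I'll zoom in to measure these.

Run:
```python
import cv2
w=cv2.imread("pics/wrist0.png");s=cv2.imread("pics/side0.png")
cv2.imwrite("pics/wz.png",cv2.resize(w[0:220,180:450],None,fx=2.7,fy=2.7,interpolation=cv2.INTER_CUBIC))
cv2.imwrite("pics/sz.png",cv2.resize(s[200:340,230:360],None,fx=4.2,fy=4.2,interpolation=cv2.INTER_CUBIC))
```

```text
(no output)
```

View pics/wz.png

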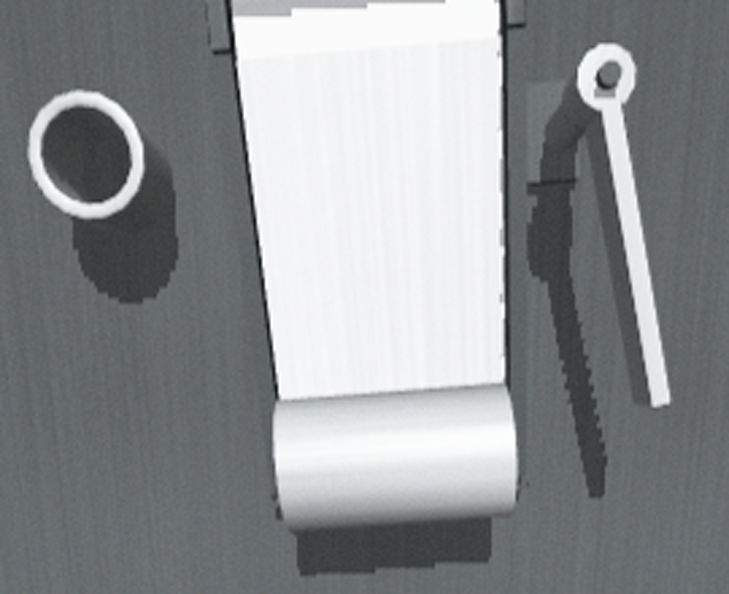

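View pics/sz.png

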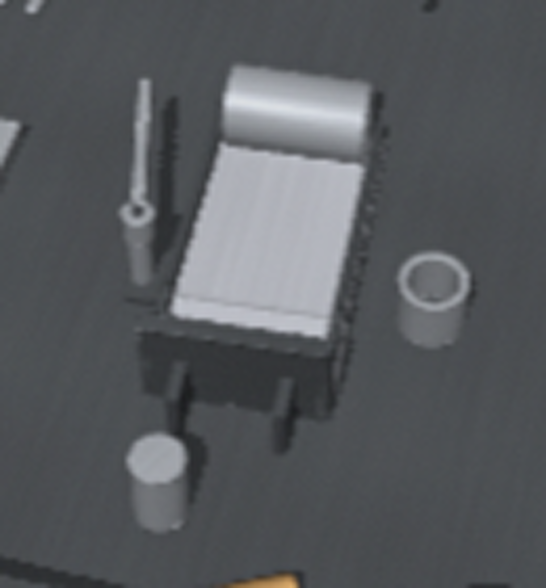

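```bash
cat > meas.py <<'E'
import numpy as np
def proj(m,P):
    c=np.atleast_2d(P)@np.array(m["R"]).T+m["t"]
    return np.c_[m["fx"]*c[:,0]/c[:,2]+m["cx"],m["fy"]*c[:,1]/c[:,2]+m["cy"]]
def w(p,P):
    P=np.atleast_2d(P);c,s=np.cos(p[2]),np.sin(p[2])
    return np.c_[p[0]+c*P[:,0]-s*P[:,1],p[1]+s*P[:,0]+c*P[:,1],P[:,2]]
E
python3 - <<'E'
from meas import *
from station import ctrl
from scipy.optimize import least_squares
W=ctrl.camera_model("wrist");S=ctrl.camera_model("side")
wz=lambda a:np.array(a)/2.7+[180,0]-0.3
sz=lambda a:np.array(a)/4.2+[230,200]-0.4
t=np.linspace(0,2*np.pi,60)
def feats(p):
    k=p[4]
    piv=[.02,-.084,.076]; tip=[.02-.12*np.cos(k),-.084+.12*np.sin(k),.076]
    A=w(p,[piv,tip,[.05,.054,.033],[.05,-.054,.033]])
    cyl=np.vstack([np.c_[-.115+.03*np.cos(t),0*t+p[3]+s*.05,.04+.03*np.sin(t)] for s in(-1,1)])
    q=proj(W,w(p,cyl)); qs=proj(S,w(p,cyl))
    return np.r_[proj(W,A).ravel(),proj(S,A[:2]).ravel(),q.min(0),q.max(0),qs.min(0),qs.max(0)]
obs=np.r_[wz([[606,77],[660,404],[238,60],[500,38]]).ravel(),sz([[138,211],[145,80]]).ravel(),wz([273,383]),wz([517,531]),sz([222,65]),sz([372,160])]
f=lambda p:feats(p)-obs
r=least_squares(f,[.55,.25,1.57,0,-.1],loss="soft_l1")
print(r.x.round(4)); print(f(r.x).round(1))
p=r.x
for n,P in dict(pipe=[-.115,p[3],.04],push=[-.155,0,.04],seat=[.066,0,.06],piv=[.02,-.084,.064]).items(): print(n,w(p,P).round(4))
E
```

```text
[ 0.5488  0.1426  1.6515  0.0017 -0.1792]
[-0.   0.3  0.1  0.5 -0.7  0.6  0.4 -0.3 -0.4  0.5 -0.  -0.2  0.2 -1.1
 -0.2 -0.1 -0.1 -0.2  0.2  1.2]
pipe [[0.5564 0.0278 0.04  ]]
push [[ 0.5613 -0.0119  0.04  ]]
seat [[0.5435 0.2084 0.06  ]]
piv [[0.6309 0.1693 0.064 ]]
```

Ramp pose found: (0.549, 0.143), yaw 94.6°, with residuals of about 1 px. The keeper sits at −0.18 and the pipe at y≈+1.7 mm, both within the stated ranges. Next I align the tool, go behind the pipe and descend.

```bash
python3 -m creep '{"xyz": [[-10,0,0],[-23,9,0],[0,0,-0],[0,0,45],[0,0,45]], "spin": [-0.081,0,0,0,0]}' 50 10
cat > rp.py <<'E'
from station import ctrl
import numpy as np
o=ctrl.get_obs();e=o["ee_pos"];d=e-[.5488,.1426,0];a=1.6515;c,s=np.cos(a),np.sin(a)
F=o["force"]
print("t",round(o["time_s"],3),"ramp mm",(1e3*np.array([c*d[0]+s*d[1],-s*d[0]+c*d[1],d[2]])).round(1),"yawerr",round(o["eef_rot"][2]-a,4),"rot",o["eef_rot"].round(3),"Framp",np.round([c*F[0]+s*F[1],-s*F[0]+c*F[1],F[2]],2),"w",round(o["grip_width"],4))
E
python3 rp.py
```

```text
time_s: 0.78
ee_pos: [0.5606, -0.0316, 0.099]
eef_rot: [3.141, 0.0, 1.652]
force: [0.6, 0.1, -0.3]
grip_width: 0.0505
t 0.775 ramp mm [-174.6    2.3   99. ] yawerr 0.0003 rot [3.141 0.    1.652] Framp [ 0.01 -0.62 -0.33] w 0.0505
```

```bash
python3 -m creep '{"xyz": [[0,0,30],[0,0,21],[5,0,0],[4,0,0],[3,0,0]], "spin": [0,0,0,0,0]}' ; python3 rp.py
python3 - <<'E'
from station import ctrl
import cv2
im=ctrl.camera("side")[:,:,::-1]
cv2.imwrite("pics/s1.png",cv2.resize(im[180:340,220:380],None,fx=3.7,fy=3.7,interpolation=cv2.INTER_CUBIC))
E
```

```text
time_s: 1.4
ee_pos: [0.5603, -0.0197, 0.0501]
eef_rot: [3.14, 0.0, 1.652]
force: [-0.3, 0.1, 0.8]
grip_width: 0.0501
t 1.4 ramp mm [-162.7    1.6   50.1] yawerr 0.0007 rot [3.14  0.    1.652] Framp [0.09 0.28 0.81] w 0.0501
```

View pics/s1.png

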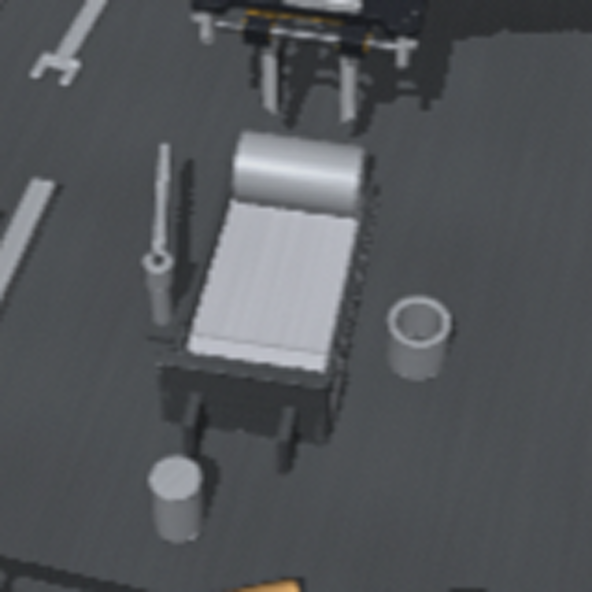

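Run:
```python
from meas import *
from station import ctrl
S=ctrl.camera_model("side");p=[.5488,.1426,1.6515]
P=w(p,[[-.1627,-.027,.028],[-.1627,.03,.028],[-.1627,.0016,.0501],[-.115,.0017,.07],[-.145,.0017,.04],[-.115,.0517,.04],[-.1627,-.027,.05]])
print(((proj(S,P)-[220,180]+.5)*3.7).round(0)); print(np.linalg.inv(np.array(S["R"]))@-S["t"])
```

```text
[[276. 138.]
 [343. 146.]
 [310. 124.]
 [300. 151.]
 [306. 148.]
 [360. 183.]
 [276. 120.]]
[0.3113047  0.96472675 1.16429072]
```

Run:
```python
from meas import *
from station import ctrl
import cv2
S=ctrl.camera_model("side");W=ctrl.camera_model("wrist")
P=[[.5497+s*.053,0,.1675] for s in(1,-1)]
print(proj(S,P).round(0))
im=cv2.imread("pics/side0.png");cv2.imwrite("pics/s0f.png",cv2.resize(im[110:210,260:360],None,fx=5,fy=5,interpolation=cv2.INTER_CUBIC))
cv2.imwrite("pics/w1.png",ctrl.camera("wrist")[:,:,::-1])
```

```text
[[288. 188.]
 [323. 195.]]
```

View pics/s0f.png

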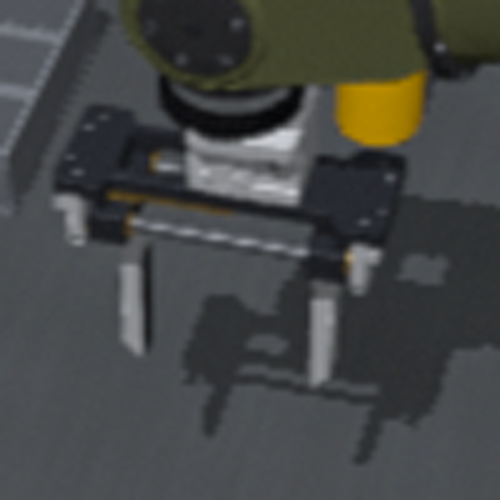

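View pics/w1.png

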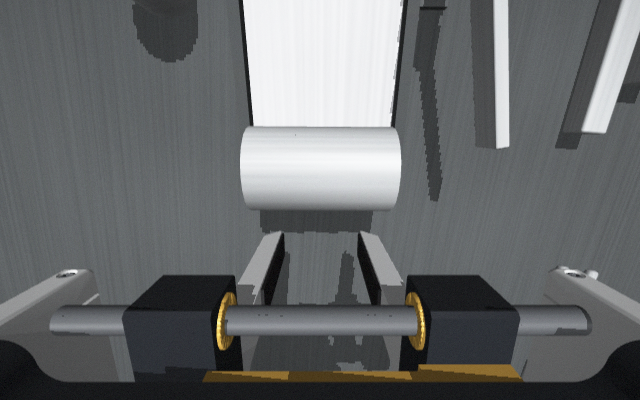

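Run:
```python
from meas import *
from station import ctrl
S=ctrl.camera_model("side");W=ctrl.camera_model("wrist")
p=[.5488,.1426,1.6515]
for z in (.028,.045,.0501,.06):
  for dx in (-.008,0,.008):
    print(z,dx,proj(W,w(p,[[-.1627+dx,.0267,z],[-.1627+dx,-.0235,z]])).round(0).tolist())
print("pipe",proj(W,w(p,[[-.115,.0517,.04],[-.115,-.0483,.04],[-.145,.0017,.04],[-.115,0.0017,.07]])).round(0).tolist())
C=-np.array(W["R"]).T@W["t"];print(C)
```

```text
0.028 -0.008 [[290.0, 234.0], [351.0, 234.0]]
0.028 0 [[290.0, 224.0], [351.0, 224.0]]
0.028 0.008 [[290.0, 215.0], [352.0, 215.0]]
0.045 -0.008 [[288.0, 242.0], [354.0, 242.0]]
0.045 0 [[287.0, 232.0], [354.0, 232.0]]
0.045 0.008 [[287.0, 222.0], [354.0, 222.0]]
0.0501 -0.008 [[287.0, 244.0], [354.0, 244.0]]
0.0501 0 [[287.0, 234.0], [355.0, 234.0]]
0.0501 0.008 [[286.0, 224.0], [355.0, 224.0]]
0.06 -0.008 [[285.0, 250.0], [356.0, 250.0]]
0.06 0 [[285.0, 239.0], [356.0, 239.0]]
0.06 0.008 [[285.0, 229.0], [357.0, 229.0]]
pipe [[252.0, 168.0], [389.0, 168.0], [321.0, 208.0], [321.0, 174.0]]
[0.553681   0.05561623 0.2452401 ]
```

```bash
cat > tri.py <<'E'
from meas import *
import cv2
def tri(m1,a,m2,b):
    P=[np.c_[np.diag([1,1,1])@np.array(m["R"]),m["t"]] for m in (m1,m2)]
    n=[np.array([(q[0]-m["cx"])/m["fx"],(q[1]-m["cy"])/m["fy"]]) for m,q in((m1,a),(m2,b))]
    X=cv2.triangulatePoints(P[0],P[1],n[0].reshape(2,1),n[1].reshape(2,1));return (X[:3]/X[3]).ravel()
E
python3 - <<'E'
from tri import *
from station import ctrl
S=ctrl.camera_model("side");W=ctrl.camera_model("wrist");C=ctrl.camera_model("scene")
cv2.imwrite("pics/w1z.png",cv2.resize(cv2.imread("pics/w1.png")[190:320,220:420],None,fx=4,fy=4,interpolation=cv2.INTER_CUBIC))
im=ctrl.camera("scene")[:,:,::-1];cv2.imwrite("pics/c1.png",cv2.resize(im[90:230,270:410],None,fx=4.2,fy=4.2,interpolation=cv2.INTER_CUBIC))
print(tri(W,(278,233),S,(314,212)),tri(W,(364,233),S,(293.5,210.3)))
p=[.5488,.1426,1.6515]
print("scene tip pred",((proj(C,w(p,[[-.1627,.0317,.028],[-.1627,-.0285,.028]]))-[270,90])*4.2).round())
E
```

```text
[ 0.52841445 -0.01716633  0.06488589] [ 0.58902659 -0.01086185  0.06433006]
scene tip pred [[163. 483.]
 [215. 516.]]
```

View pics/c1.png

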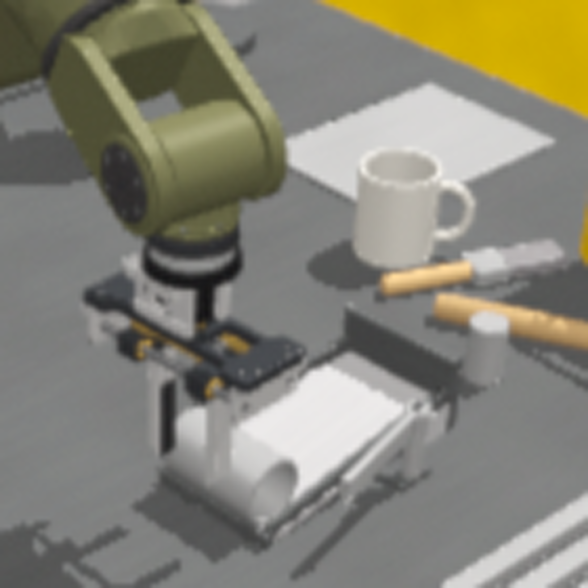

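View pics/w1z.png

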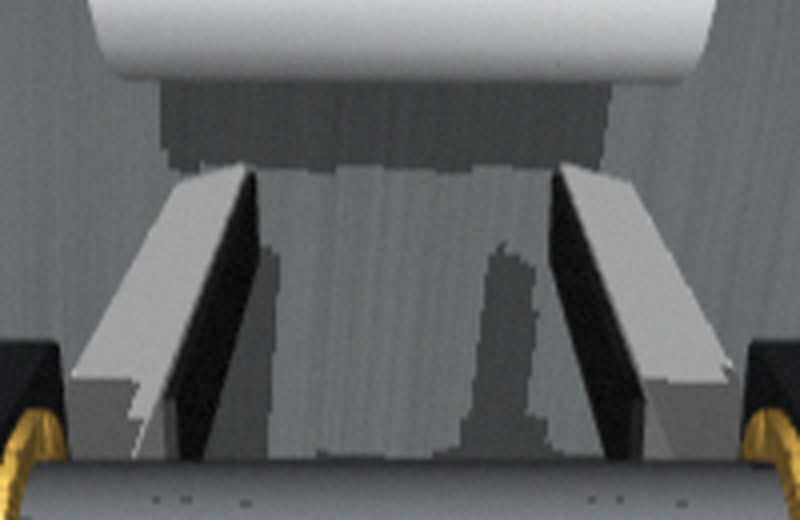

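Three views put the visible finger ends near z≈0.064, which is about 36 mm above where `tip_reach` says they are (0.028). The pushing height depends on this, so I'll settle it with a gentle touch on the bare bench behind the lip.

```bash
python3 -m creep '{"xyz": [[-4,0,10],[0,0,10],[0,0,4],[0,0,1],[0,0,0]], "spin": [0,0,0,0,0]}' ; python3 rp.py
```

```text
time_s: 2.17
ee_pos: [0.5603, -0.0242, 0.0241]
eef_rot: [3.141, -0.0, 1.652]
force: [0.8, -0.4, -0.1]
grip_width: 0.0501
t 2.175 ramp mm [-167.2    2.    24.1] yawerr 0.0003 rot [ 3.141 -0.     1.652] Framp [-0.42 -0.8  -0.1 ] w 0.0501
```

```bash
python3 -m creep '{"xyz": [[0,0,1],[0,0,1],[0,0,0.7],[0,0,0]], "spin": [0,0,0,0]}' ; python3 rp.py
```

```text
time_s: 2.68
ee_pos: [0.5601, -0.0242, 0.0213]
eef_rot: [-3.141, -0.0, 1.652]
force: [0.2, 1.1, -0.2]
grip_width: 0.05
t 2.675 ramp mm [-167.2    2.2   21.3] yawerr 0.0003 rot [-3.141 -0.     1.652] Framp [ 1.05 -0.25 -0.18] w 0.05
```

```bash
python3 -m creep '{"xyz": [[0,0,1],[0,0,1],[0,0,0]], "spin": [0,0,0]}' ; python3 rp.py
```

```text
time_s: 3.05
ee_pos: [0.5601, -0.0242, 0.0192]
eef_rot: [-3.141, -0.0, 1.652]
force: [0.1, 0.2, 0.0]
grip_width: 0.0498
t 3.05 ramp mm [-167.2    2.2   19.2] yawerr 0.0003 rot [-3.141 -0.     1.652] Framp [ 0.19 -0.1   0.02] w 0.0498
```

No contact even at z=0.0192, so the stated tip reach doesn't match the tool and the pictures do. I'll find the real tip length by continuing down to first contact.

```bash
python3 -m creep '{"xyz": [[0,0,10],[0,0,8],[0,0,4],[0,0,2],[0,0,0]], "spin": [0,0,0,0,0]}' ; python3 rp.py
python3 - <<'E'
from station import ctrl
import cv2
cv2.imwrite("pics/w2z.png",cv2.resize(ctrl.camera("wrist")[100:320,200:440,::-1],None,fx=2.7,fy=2.7,interpolation=cv2.INTER_CUBIC))
E
```

```text
time_s: 3.68
ee_pos: [0.5602, -0.0242, -0.0047]
eef_rot: [-3.142, -0.0, 1.652]
force: [-0.7, -0.3, 0.1]
grip_width: 0.05
t 3.675 ramp mm [-167.2    2.1   -4.7] yawerr 0.0003 rot [-3.142 -0.     1.652] Framp [-0.25  0.68  0.11] w 0.05
```

View pics/w2z.png

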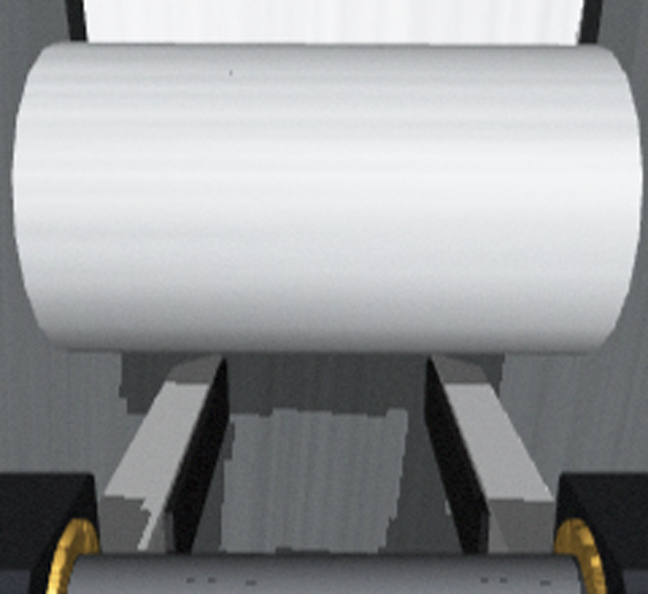

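```bash
python3 -m creep '{"xyz": [[0,0,3],[0,0,2],[0,0,1],[0,0,1],[0,0,1]], "spin": [0,0,0,0,0]}' ; python3 rp.py
```

```text
time_s: 4.35
ee_pos: [0.5602, -0.0242, -0.0127]
eef_rot: [3.142, 0.0, 1.652]
force: [-0.2, -0.3, -0.2]
grip_width: 0.0502
t 4.35 ramp mm [-167.2    2.1  -12.7] yawerr 0.0003 rot [3.142 0.    1.652] Framp [-0.27  0.22 -0.25] w 0.0502
```

```bash
python3 -m creep '{"xyz": [[0,0,1],[0,0,1],[0,0,0]], "spin": [0,0,0]}' ; python3 rp.py
```

```text
time_s: 4.72
ee_pos: [0.5601, -0.0242, -0.0147]
eef_rot: [-3.141, -0.0, 1.652]
force: [0.2, -0.6, -0.3]
grip_width: 0.0501
t 4.725 ramp mm [-167.2    2.1  -14.7] yawerr 0.0003 rot [-3.141 -0.     1.652] Framp [-0.58 -0.15 -0.32] w 0.0501
```

Run:
```python
from tri import *
from station import ctrl
for n,(a,b,c,d,f) in dict(side=(180,340,220,380,3.7),wrist=(100,320,200,440,2.7),scene=(90,230,270,410,4.2)).items():
    cv2.imwrite(f"pics/{n}3.png",cv2.resize(ctrl.camera(n)[a:b,c:d,::-1],None,fx=f,fy=f,interpolation=cv2.INTER_CUBIC))
```

```text
(no output)
```

View pics/wrist3.png

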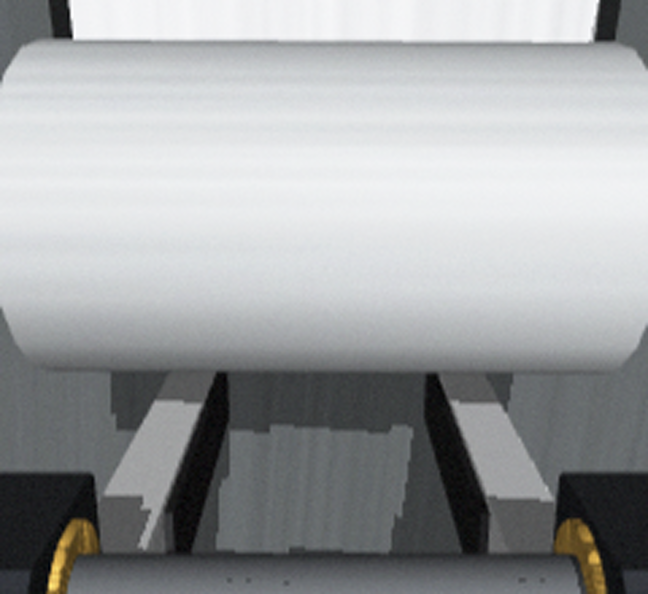

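View pics/scene3.png

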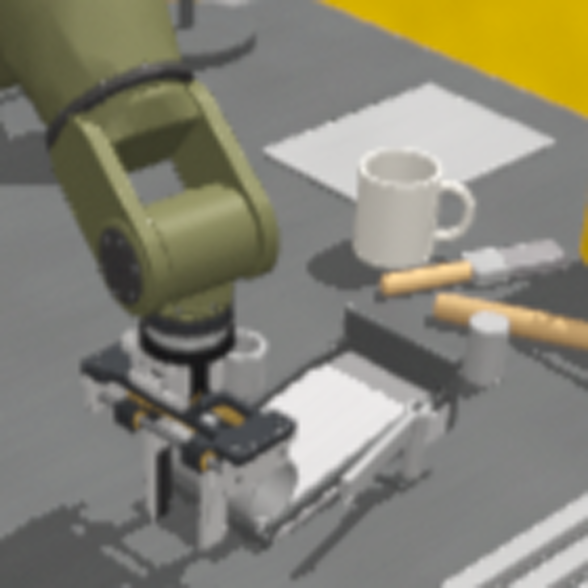

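View pics/side3.png

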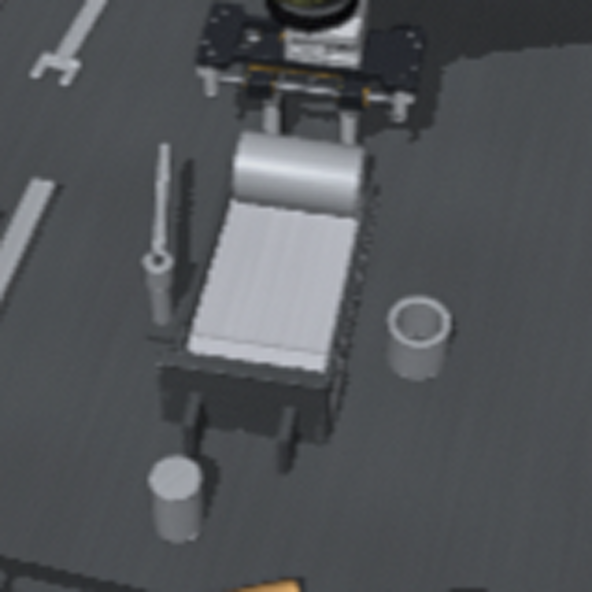

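Scene tips are at about (165,520) and (210,548). The exposed fingers still measure about 97 mm, so the whole tool sits about 36 mm higher along z than reported, giving a tip z of about ee_z + 14 mm. x and y agree. From here I use tip z = ee_z + 14.

```bash
python3 -m creep '{"xyz": [[0,0,-15],[0,0,-11],[5,0,-1],[3,0,0],[2,0,0]], "spin": [0,0,0,0,0]}' ; python3 rp.py
python3 - <<'E'
from tri import *
from station import ctrl
for n,(a,b,c,d,f) in dict(side=(180,340,220,380,3.7),wrist=(100,320,200,440,2.7)).items():
    cv2.imwrite(f"pics/{n}4.png",cv2.resize(ctrl.camera(n)[a:b,c:d,::-1],None,fx=f,fy=f,interpolation=cv2.INTER_CUBIC))
E
```

```text
time_s: 5.5
ee_pos: [0.5591, -0.0139, 0.012]
eef_rot: [-3.141, -0.0, 1.652]
force: [-0.1, -0.0, 0.3]
grip_width: 0.0502
t 5.5 ramp mm [-156.9    2.3   12. ] yawerr 0.0005 rot [-3.141 -0.     1.652] Framp [0.   0.14 0.32] w 0.0502
```

View pics/wrist4.png

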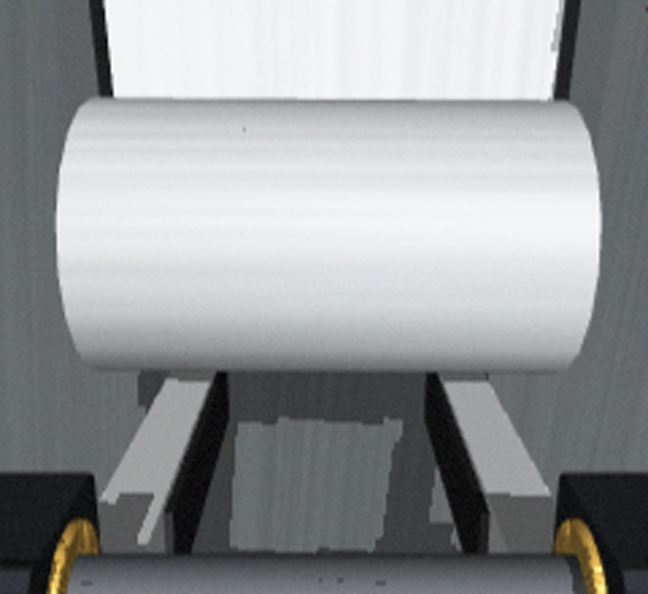

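```bash
python3 -m creep '{"xyz": [[2,0,0],[3,0,0],[4,0,-0.6],[5,0,-0.7],[6,0,-0.8]], "spin": [0,0,0,0,0]}' ; python3 rp.py
```

```text
time_s: 6.22
ee_pos: [0.5578, 0.006, 0.0145]
eef_rot: [3.142, 0.0, 1.652]
force: [-0.6, -2.5, 0.9]
grip_width: 0.0502
t 6.225 ramp mm [-136.9    2.1   14.5] yawerr 0.0003 rot [3.142 0.    1.652] Framp [-2.49  0.82  0.87] w 0.0502
```

```bash
python3 -m creep '{"xyz": [[6,0,-0.8],[6,0,-0.8],[6,0,-0.9],[6,0,-0.8],[6,0,-0.9]], "spin": [0,0,0,0,0]}' ; python3 rp.py
python3 - <<'E'
from tri import *
from station import ctrl
for n,(a,b,c,d,f) in dict(side=(180,340,220,380,3.7),wrist=(100,320,200,440,2.7)).items():
    cv2.imwrite(f"pics/{n}5.png",cv2.resize(ctrl.camera(n)[a:b,c:d,::-1],None,fx=f,fy=f,interpolation=cv2.INTER_CUBIC))
E
```

```text
time_s: 6.85
ee_pos: [0.5553, 0.036, 0.0187]
eef_rot: [-3.142, -0.0, 1.652]
force: [0.2, -2.6, 1.3]
grip_width: 0.0501
t 6.85 ramp mm [-106.8    2.2   18.7] yawerr 0.0003 rot [-3.142 -0.     1.652] Framp [-2.59 -0.03  1.26] w 0.0501
```

View pics/wrist5.png

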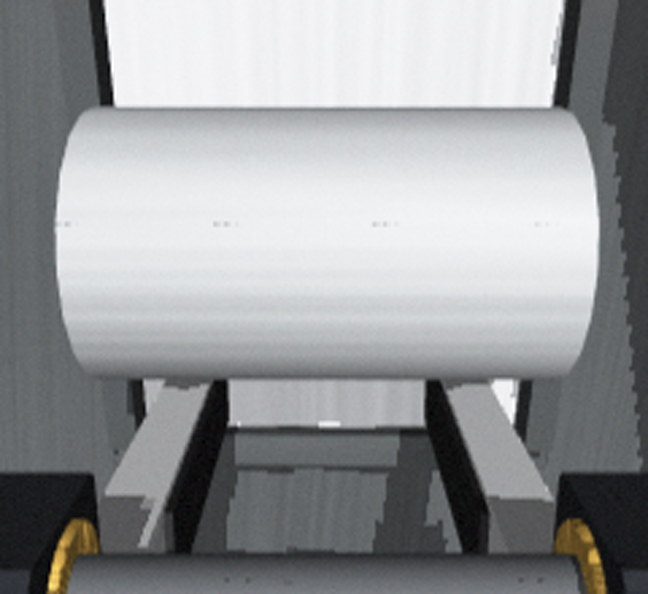

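View pics/side5.png

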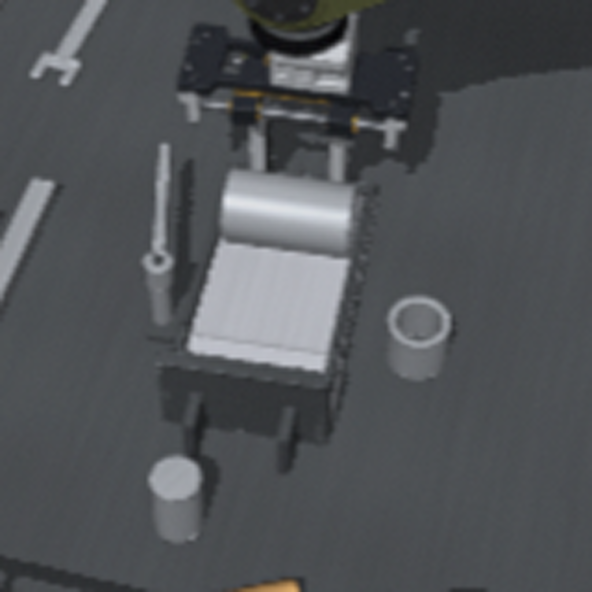

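Steady push at about 2.5 N. The pipe is square to the ramp and resting on the deck ahead of both fingers, so I'll continue.

```bash
python3 -m creep '{"xyz": [[6,0,-0.8],[6,0,-0.9],[6,0,-0.8],[6,0,-0.9],[6,0,-0.8]], "spin": [0,0,0,0,0]}' ; python3 rp.py
```

```text
time_s: 7.58
ee_pos: [0.5528, 0.0659, 0.0229]
eef_rot: [-3.142, 0.0, 1.652]
force: [-0.5, -1.6, 0.6]
grip_width: 0.0498
t 7.575 ramp mm [-76.8   2.2  22.9] yawerr 0.0004 rot [-3.142  0.     1.652] Framp [-1.52  0.66  0.55] w 0.0498
```

```bash
python3 -m creep '{"xyz": [[6,0,-0.8],[6,0,-0.9],[6,0,-0.8],[6,0,-0.9],[6,0,-0.8]], "spin": [0,0,0,0,0]}' ; python3 rp.py
```

```text
time_s: 8.2
ee_pos: [0.5504, 0.0958, 0.0271]
eef_rot: [-3.142, -0.0, 1.652]
force: [0.7, -3.5, 1.1]
grip_width: 0.0501
t 8.2 ramp mm [-46.8   2.2  27.1] yawerr 0.0003 rot [-3.142 -0.     1.652] Framp [-3.5  -0.39  1.15] w 0.0501
```

```bash
python3 -m creep '{"xyz": [[6,0,-0.8],[6,0,-0.9],[6,0,-0.8],[6,0,-0.9],[6,0,-0.8]], "spin": [0,0,0,0,0]}' ; python3 rp.py
python3 - <<'E'
from tri import *
from station import ctrl
for n,(a,b,c,d,f) in dict(side=(180,340,220,380,3.7),wrist=(100,320,200,440,2.7)).items():
    cv2.imwrite(f"pics/{n}6.png",cv2.resize(ctrl.camera(n)[a:b,c:d,::-1],None,fx=f,fy=f,interpolation=cv2.INTER_CUBIC))
E
```

```text
time_s: 8.82
ee_pos: [0.548, 0.1257, 0.0313]
eef_rot: [-3.142, -0.0, 1.652]
force: [0.8, -2.7, 1.2]
grip_width: 0.0501
t 8.825 ramp mm [-16.8   2.2  31.3] yawerr 0.0003 rot [-3.142 -0.     1.652] Framp [-2.75 -0.57  1.23] w 0.0501
```

View pics/wrist6.png

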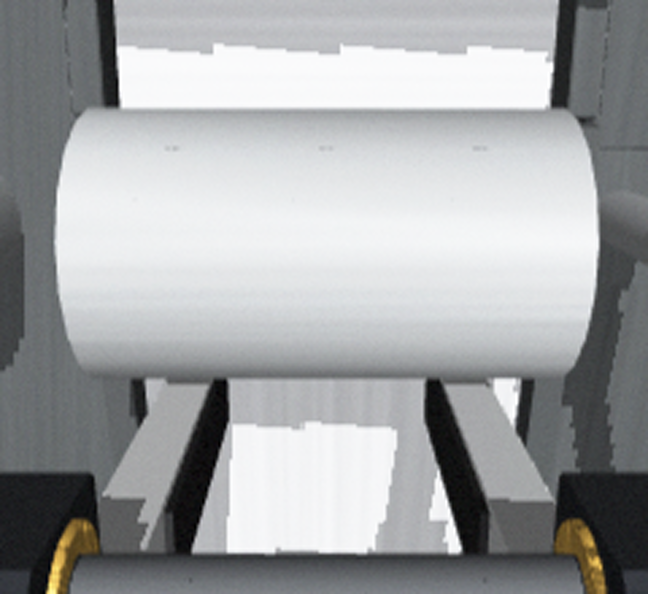

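View pics/side6.png

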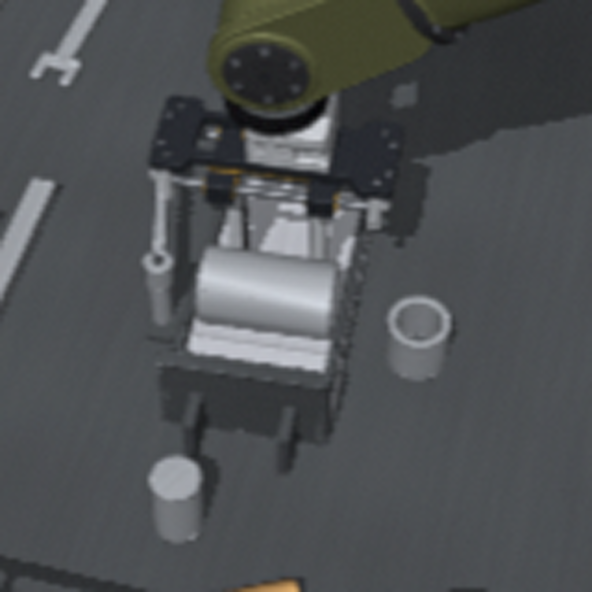

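```bash
python3 -m creep '{"xyz": [[6,0,-0.8],[6,0,-0.9],[6,0,-0.8],[6,0,-0.9],[5,0,-0.5]], "spin": [0,0,0,0,0]}' ; python3 rp.py
```

```text
time_s: 9.55
ee_pos: [0.5456, 0.1548, 0.0351]
eef_rot: [-3.142, -0.0, 1.652]
force: [-0.3, -1.2, 1.2]
grip_width: 0.0499
t 9.55 ramp mm [12.4  2.2 35.1] yawerr 0.0004 rot [-3.142 -0.     1.652] Framp [-1.13  0.37  1.18] w 0.0499
```

```bash
python3 -m creep '{"xyz": [[4,0,0],[4,0,0],[3,0,0],[2,0,0]], "spin": [0,0,0,0]}' ; python3 rp.py
python3 - <<'E'
from tri import *
from station import ctrl
for n,(a,b,c,d,f) in dict(side=(180,340,220,380,3.7),wrist=(60,280,200,440,2.7)).items():
    cv2.imwrite(f"pics/{n}7.png",cv2.resize(ctrl.camera(n)[a:b,c:d,::-1],None,fx=f,fy=f,interpolation=cv2.INTER_CUBIC))
E
```

```text
time_s: 10.05
ee_pos: [0.5446, 0.1673, 0.0351]
eef_rot: [-3.142, -0.0, 1.652]
force: [0.1, -1.0, -0.2]
grip_width: 0.0498
t 10.05 ramp mm [25.   2.2 35.1] yawerr 0.0004 rot [-3.142 -0.     1.652] Framp [-0.97 -0.06 -0.22] w 0.0498
```

View pics/wrist7.png

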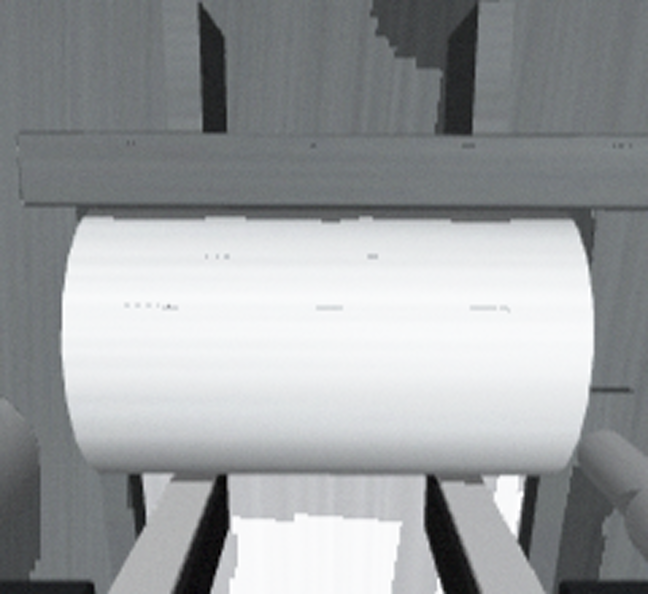

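View pics/side7.png

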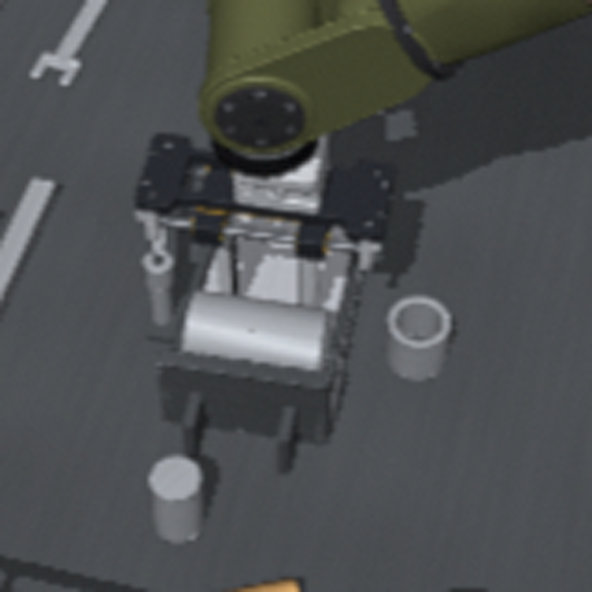

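Near home: the pipe is almost against the stop plate. I'll finish gently, watching for the stop.

```bash
python3 -m creep '{"xyz": [[2,0,0],[1,0,0],[0,0,0]], "spin": [0,0,0]}' ; python3 rp.py; python3 -m creep '{"xyz": [[1,0,0],[0,0,0]], "spin": [0,0]}' ; python3 rp.py
```

```text
time_s: 10.52
ee_pos: [0.5445, 0.1698, 0.0352]
eef_rot: [-3.142, 0.0, 1.652]
force: [-0.6, -3.9, 0.4]
grip_width: 0.0498
t 10.525 ramp mm [27.5  2.1 35.2] yawerr 0.0001 rot [-3.142  0.     1.652] Framp [-3.83  0.9   0.37] w 0.0498
time_s: 10.78
ee_pos: [0.5445, 0.17, 0.0352]
eef_rot: [-3.141, 0.002, 1.651]
force: [1.1, -10.1, 0.9]
grip_width: 0.0502
t 10.775 ramp mm [27.7  2.1 35.2] yawerr -0.0002 rot [-3.141e+00  2.000e-03  1.651e+00] Framp [-10.17  -0.29   0.9 ] w 0.0502
```

Home against the stop: the force rose to 10 N with no further travel, at ee x=27.7, the expected 28. I'll back off gently and check that the pipe stays.

```bash
python3 -m creep '{"xyz": [[-1,0,0],[-2,0,0],[-4,0,0],[-8,0,0],[-15,0,0]], "spin": [0,0,0,0,0]}' ; python3 rp.py
python3 - <<'E'
from tri import *
from station import ctrl
from meas import *
W=ctrl.camera_model("wrist");im=ctrl.camera("wrist")
cv2.imwrite("pics/w8.png",cv2.resize(im[0:220,180:460,::-1],None,fx=2.7,fy=2.7,interpolation=cv2.INTER_CUBIC))
p=[.5488,.1426,1.6515];t=np.linspace(0,6.28,60)
for rx in(.06,.066):
  cyl=np.vstack([np.c_[rx+.03*np.cos(t),0*t+.002+s*.05,.06+.03*np.sin(t)] for s in(-1,1)])
  q=(proj(W,w(p,cyl))-[180,0])*2.7;print(rx,q.min(0).round(),q.max(0).round())
print("tip", (proj(W,w(p,[[.02-.12*np.cos(-.179),-.084+.12*np.sin(-.179),.076],[.02,-.084,.076]]))-[180,0])*2.7)
E
```

```text
time_s: 11.4
ee_pos: [0.5467, 0.1407, 0.0351]
eef_rot: [3.142, -0.0, 1.652]
force: [-0.3, -0.3, -0.1]
grip_width: 0.0498
t 11.4 ramp mm [-1.8  2.2 35.1] yawerr 0.0009 rot [ 3.142 -0.     1.652] Framp [-0.28  0.28 -0.06] w 0.0498
0.06 [106. 266.] [656. 548.]
0.066 [103. 235.] [659. 521.]
tip [[ 799.52364091 1044.55636486]
 [ 780.73288259  607.23558813]]
```

View pics/w8.png

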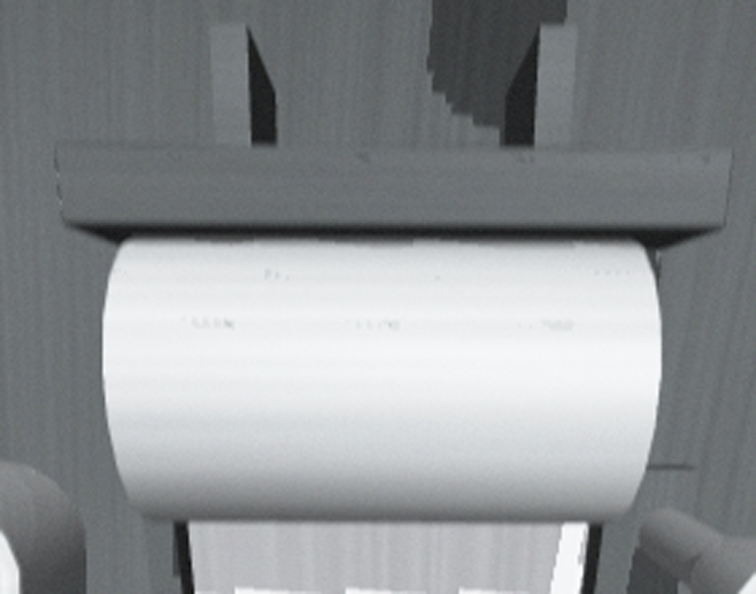

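The pipe outline is (103,235)–(660,521), which matches the home prediction for x=66 mm exactly, so it's seated. Next I lift, close the jaws and go to the keeper's outer side.

```bash
python3 -m creep '{"xyz": [[0,0,-30],[0,0,-30],[-23,44,0],[-23,44,0],[-23,44,0]], "spin": [0,0,0,0,0]}' 0 10; python3 rp.py
python3 - <<'E'
from tri import *
from station import ctrl
cv2.imwrite("pics/w9.png",ctrl.camera("wrist")[:,:,::-1])
W=ctrl.camera_model("wrist");p=[.5488,.1426,1.6515]
print(proj(W,w(p,[[.02-.12*np.cos(-.179),-.084+.12*np.sin(-.179),.076],[.02,-.084,.076]])))
E
```

```text
time_s: 12.08
ee_pos: [0.6852, 0.0818, 0.0953]
eef_rot: [3.141, -0.0, 1.651]
force: [0.7, 0.8, 0.2]
grip_width: 0.0036
t 12.075 ramp mm [ -71.6 -131.1   95.3] yawerr -0.0001 rot [ 3.141 -0.     1.651] Framp [ 0.7  -0.79  0.19] w 0.0036
[[285.42838781 252.85444888]
 [249.77299877 100.717158  ]]
```

View pics/w9.png

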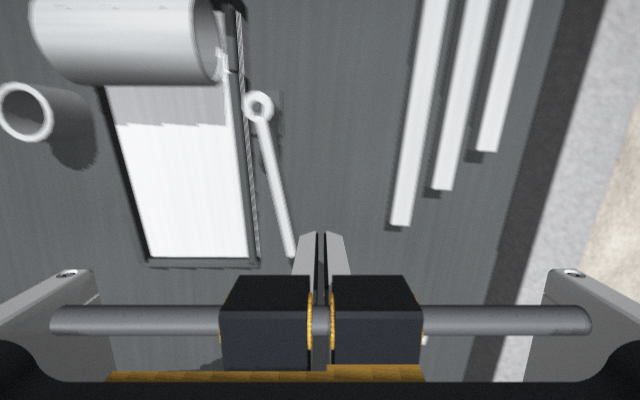

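```bash
python3 rp.py
python3 - <<'E'
from tri import *
from station import ctrl
W=ctrl.camera_model("wrist");p=[.5488,.1426,1.6515]
cv2.imwrite("pics/w10.png",cv2.resize(ctrl.camera("wrist")[80:280,200:400,::-1],None,fx=3,fy=3,interpolation=cv2.INTER_CUBIC))
print((proj(W,w(p,[[.02-.12*np.cos(-.179),-.084+.12*np.sin(-.179),.076],[.02,-.084,.076],[-.13,-.054,.008]]))-[200,80])*3)
E
python3 rp.py
```

```text
t 12.125 ramp mm [ -74.7 -134.3   94.3] yawerr -0.0025 rot [3.141e+00 1.000e-03 1.649e+00] Framp [-2.84 -4.46  0.17] w 0.001
[[256.28516342 518.56334664]
 [149.3189963   62.15147401]
 [139.82873172 519.76192309]]
t 12.175 ramp mm [ -73.3 -132.    93.8] yawerr -0.0026 rot [-3.141  0.     1.649] Framp [-0.24  0.12 -0.44] w 0.0002
```

View pics/w10.png

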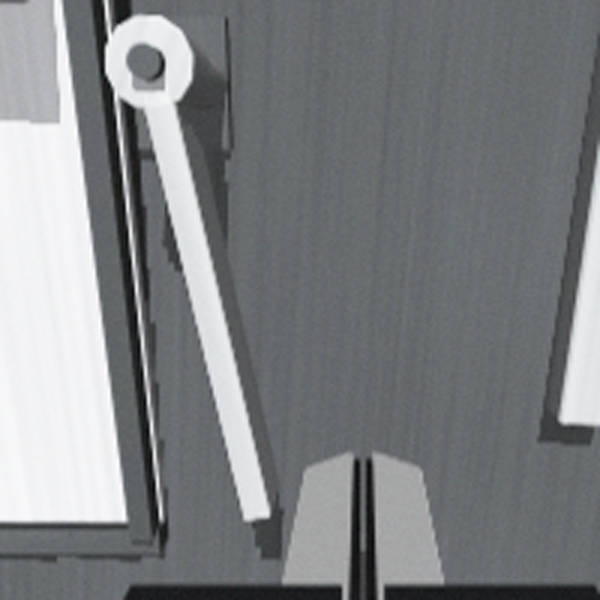

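Settled view: pivot (149,62) and tip (258,519) both match the prediction. Now I compute the sweep path.

Run:
```python
import numpy as np
a,b,r=8,12.5,92
def c(t,lead=1.):
    d=np.array([-np.cos(t),np.sin(t)]);n=np.array([np.sin(t),np.cos(t)])
    h=a*abs(np.sin(t))+b*abs(np.cos(t))
    return np.array([20,-84])+r*d-n*(4+h-lead)
prev=np.array([-73,-131.])
for t in list(np.arange(-.18,1.571,.125))+[1.571]:
    q=c(t); s=q-prev; print(round(t,3),q.round(1),"tool x,y",s[0].round(1),(-s[1]).round(1)); prev=q
```

```text
-0.18 [ -67.5 -116.9] tool x,y 5.5 -14.1
-0.055 [ -71. -105.] tool x,y -3.5 -12.0
0.07 [-72.9 -93.6] tool x,y -1.9 -11.4
0.195 [-73.5 -82.7] tool x,y -0.6 -10.9
0.32 [-72.8 -71.6] tool x,y 0.7 -11.1
0.445 [-70.7 -60.4] tool x,y 2.1 -11.2
0.57 [-67.1 -49.4] tool x,y 3.6 -11.0
0.695 [-62.  -38.7] tool x,y 5.1 -10.7
0.82 [-55.5 -28.6] tool x,y 6.5 -10.1
0.945 [-47.5 -19.3] tool x,y 8.0 -9.3
1.07 [-38.2 -11. ] tool x,y 9.3 -8.3
1.195 [-27.7  -3.9] tool x,y 10.5 -7.1
1.32 [-16.3   1.7] tool x,y 11.5 -5.6
1.445 [-3.9  5.7] tool x,y 12.3 -4.0
1.57 [8.9 8. ] tool x,y 12.9 -2.3
1.571 [9. 8.] tool x,y 0.1 -0.0
```

```bash
python3 -m creep '{"xyz": [[0,0,25],[0,0,20],[0,0,4],[0,0,0]], "spin": [0,0,0,0]}'; python3 rp.py
```

```text
time_s: 12.68
ee_pos: [0.6839, 0.0833, 0.0466]
eef_rot: [3.141, -0.0, 1.652]
force: [-0.8, -0.5, 0.3]
grip_width: 0.0006
t 12.675 ramp mm [ -70.  -129.9   46.6] yawerr 0.0004 rot [ 3.141 -0.     1.652] Framp [-0.48  0.82  0.31] w 0.0006
```

```bash
python3 -m creep '{"xyz": [[0,-7,0],[0,-6,0],[-1,-11,0],[-2,-11.5,0],[-0.5,-11,0]], "spin": [0,0,0,0,0]}'; python3 rp.py
python3 - <<'E'
from tri import *
from station import ctrl
cv2.imwrite("pics/w11.png",ctrl.camera("wrist")[:,:,::-1])
E
```

```text
time_s: 13.3
ee_pos: [0.6374, 0.0758, 0.0467]
eef_rot: [3.141, -0.0, 1.652]
force: [2.1, 0.3, -0.0]
grip_width: 0.0004
t 13.3 ramp mm [-73.7 -82.9  46.7] yawerr 0.0002 rot [ 3.141 -0.     1.652] Framp [ 0.11 -2.15 -0.01] w 0.0004
```

View pics/w11.png

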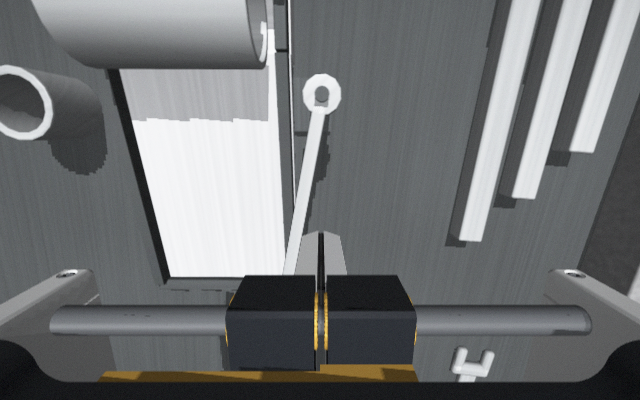

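The bar is swinging in with the fingertips on its outer face at about 2 N, so I'll continue the sweep.

```bash
python3 -m creep '{"xyz": [[0.7,-11,0],[2,-11,0],[3.6,-11,0],[5,-10.7,0],[6.5,-10,0]], "spin": [0,0,0,0,0]}'; python3 rp.py
```

```text
time_s: 13.98
ee_pos: [0.5821, 0.0896, 0.0462]
eef_rot: [3.142, 0.0, 1.652]
force: [0.9, -1.0, -0.7]
grip_width: 0.0006
t 13.975 ramp mm [-55.5 -29.   46.2] yawerr 0.0003 rot [3.142 0.    1.652] Framp [-1.1  -0.82 -0.69] w 0.0006
```

```bash
python3 -m creep '{"xyz": [[8,-9.3,0],[9.3,-8.3,0],[10.5,-7,0],[8,-4,0],[6,-2.5,0]], "spin": [0,0,0,0,0]}'; python3 rp.py
python3 - <<'E'
from tri import *
from station import ctrl
cv2.imwrite("pics/w12.png",ctrl.camera("wrist")[:,:,::-1])
E
```

```text
time_s: 14.6
ee_pos: [0.5482, 0.129, 0.0461]
eef_rot: [-3.142, 0.0, 1.652]
force: [0.2, -0.5, 0.5]
grip_width: 0.0005
t 14.6 ramp mm [-13.5   1.7  46.1] yawerr 0.0006 rot [-3.142  0.     1.652] Framp [-0.53 -0.12  0.48] w 0.0005
```

View pics/w12.png

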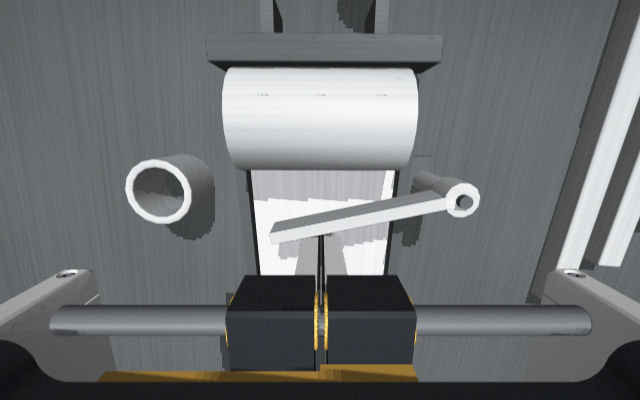

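```bash
python3 -m creep '{"xyz": [[7,-2,0],[6,-2,0],[4,-1,0],[3,0,0],[1,0,0]], "spin": [0,0,0,0,0]}'; python3 rp.py;  python3 -m creep '{"xyz": [[1,0,0],[1,0,0],[0,0,0]], "spin": [0,0,0]}'; python3 rp.py
```

```text
time_s: 15.28
ee_pos: [0.5417, 0.1491, 0.0461]
eef_rot: [-3.141, 0.0, 1.652]
force: [-1.2, 0.0, 0.5]
grip_width: 0.0003
t 15.275 ramp mm [ 7.   6.5 46.1] yawerr 0.0004 rot [-3.141  0.     1.652] Framp [0.1  1.16 0.53] w 0.0003
time_s: 15.65
ee_pos: [0.5417, 0.1498, 0.0461]
eef_rot: [-3.141, 0.002, 1.651]
force: [-1.4, -8.8, 1.4]
grip_width: 0.0007
t 15.65 ramp mm [ 7.7  6.5 46.1] yawerr -0.0001 rot [-3.141e+00  2.000e-03  1.651e+00] Framp [-8.64  2.13  1.39] w 0.0007
```

End stop reached: 8.6 N at x=7.7, where closed is expected at 8. I'll back off gently and look.

```bash
python3 -m creep '{"xyz": [[-2,0,0],[-4,0,0],[-12,0,0],[-15,0,-10],[-10,0,-40]], "spin": [0,0,0,0,0]}'; python3 -m creep '{"xyz": [[0,0,-40],[0,0,0],[0,0,0],[0,0,0]], "spin": [0,0,0,0]}' ; python3 rp.py
python3 - <<'E'
from tri import *
from station import ctrl
p=[.5488,.1426,1.6515]
W=ctrl.camera_model("wrist")
cv2.imwrite("pics/w13.png",ctrl.camera("wrist")[:,:,::-1])
cv2.imwrite("pics/s13.png",cv2.resize(ctrl.camera("side")[180:340,220:380,::-1],None,fx=3.7,fy=3.7,interpolation=cv2.INTER_CUBIC))
print("piv, tip closed",proj(W,w(p,[[.02,-.084,.076],[.02,.036,.076]])).round(1).tolist())
t=np.linspace(0,6.28,60)
cyl=np.vstack([np.c_[.066+.03*np.cos(t),0*t+.002+s*.05,.06+.03*np.sin(t)] for s in(-1,1)])
q=proj(W,w(p,cyl));print(q.min(0).round(),q.max(0).round())
E
```

```text
time_s: 16.27
ee_pos: [0.5442, 0.1066, 0.0956]
eef_rot: [-3.138, 0.0, 1.651]
force: [0.7, 1.2, 0.8]
grip_width: 0.0004
time_s: 16.77
ee_pos: [0.5446, 0.1078, 0.1351]
eef_rot: [-3.14, 0.0, 1.652]
force: [0.0, -0.2, 0.5]
grip_width: 0.0007
t 16.775 ramp mm [-34.3   7.  135.1] yawerr 0.0002 rot [-3.14   0.     1.652] Framp [-0.19 -0.03  0.52] w 0.0007
piv, tip closed [[422.7, 153.2], [288.1, 153.1]]
[264.  63.] [390. 134.]
```

View pics/w13.png

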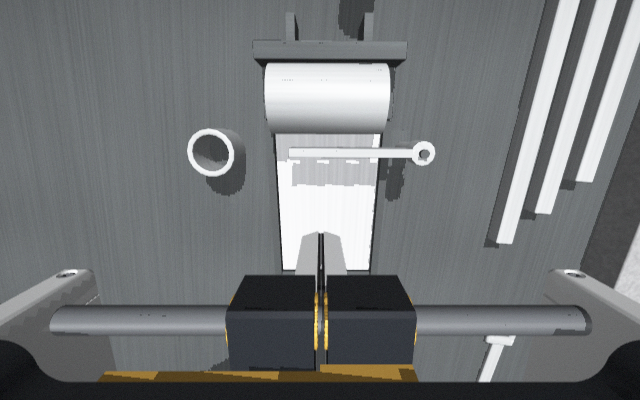

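View pics/s13.png

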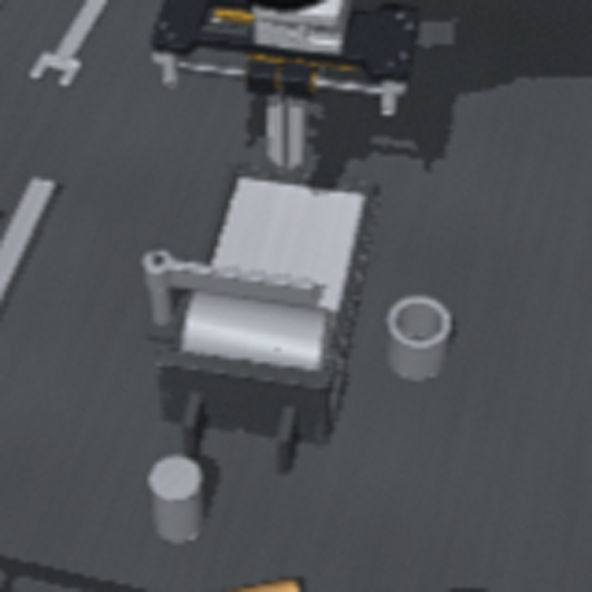

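The keeper's pivot (423,153) and tip (288,153) are level and match the closed prediction. The pipe outline (264,63)–(390,134) matches home, and the sleeve and stub haven't moved. The robot is clear, so I'm handing in.

```bash
python3 -c "
from station import ctrl
print(ctrl.hand_in())"
```

```text
the job is handed in; nothing more can be done
None
```

The pipe is in the seat against the stop plate and the keeper bar is fully across behind it. The job was handed in at about 17 s on the robot's clock, with the gripper clear of everything.

- **Pipe:** I pushed it up from behind with both fingertips at about 5 cm/s, at 1–4 N, and never gripped or lifted it. At the stop the force rose to 10 N with no further travel. After I backed off, its outline matched the home position (x = 66 mm) to the pixel.
- **Keeper:** I swung it with closed fingertips on its outer face until it met its end stop (8.6 N). The last picture shows pivot and tip matching the closed position to within about a pixel.
- **Bystanders:** The sleeve and stub were unmoved in the last pictures. I didn't re-check the can, mug, hammer, brush and wrench one by one, but the arm never went near them.

**Check that disagreed:** the stated fingertip reach did not hold. Going down on bare bench, I reached a reported height of z = −15 mm without contact, although the tips should have touched at +22 mm. The cameras put the tips about 36 mm higher than reported, so I worked from the camera height. I never touched the bench to measure it exactly, but both contacts came at the expected positions along the ramp.

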